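Clamp the board with the hex key

TASK

Clamp the board in the leaning fixture: first swing the guide arm off the cam, all the way back to its stop. Then take the hex key from its wooden holder, seat it fully in the cam's hexagon socket and turn it clockwise in quarter turns, letting go and taking a fresh grip between them, until the cam is home at its stop. Leave the key standing in the socket, let go, and do not shift the tape roll or the carton.

Things in the scene. Friction and masses are not known exactly. Their poses are not given: they have to be found in the camera images.
- fixture: Fixed metal fixture: dark base plate 175x190x12 mm (origin at its underside, 2 mm in front of its middle; x to the high side) under an aluminium face 180x165 mm whose normal leans 25 deg from vertical to the fixture's -x, the robot's side. Low on the face: round grey cam housing, 68 mm across, 36 mm tall, rim about 80 mm above the table. Higher: a steel jaw 22 mm tall that the cam drives.
- board: Walnut board 45x140x28 mm to be clamped, already lying across the upper part of the leaning face against a fence, held there; origin at the centre of its underside, z normal to the face.
- socket_mouth (a point): Middle of the mouth of the hexagon socket in the steel cam, 2 mm below the grey housing's rim (bore of the housing 51 mm). z: the axis of the socket, outward, i.e. normal to the leaning face, 25 deg from vertical. The socket is 21.4 mm across flats, 22 mm deep; x is the normal of one of its flats and turns with the cam.
- socket_floor (a point): Middle of the socket's floor, 22 mm below the mouth; axes as for socket_mouth.
- cam (a joint): Turn of the cam in rad, clockwise positive as seen looking into the socket. Starts between 0 and 0.4; home at its stop at 3.2. Friction about 0.08 N m, stays where it is left; the socket does not move along its axis.
- guide (a joint): Swing of the guide arm in rad about its post: 0 = straight across over the cam (at start 0 to 0.25), 1.6 = at its stop, pointing up the slope beside the cam. Positive is anticlockwise looking at the face (its free end goes from the fixture's -y side up the slope). Hinge friction about 0.12 N m: it stays where it is left.
- guide_pivot (a point): Point on the guide arm's hinge axis at the height of the arm's upper side; z is the hinge axis, normal to the leaning face; -y points along the arm to its free end. Steel arm 22 mm wide, 8 mm thick, its underside 6 mm above the housing's rim; a drill bush 24 mm across stands on it 94 mm from the pivot.
- guide_grip (a point): Point to hold on the arm's upright black grip: a round post 20 mm across and 38 mm high along the hinge axis, at the free end 127 mm from the pivot. The point is on its axis, 23 mm above the arm's upper side and 15 mm below the grip's top; axes as for guide_pivot.
- hex_key: Hex key, 90 mm long, about 150 g. Origin: middle of its tip; z up the shaft. Hexagon shaft 20 mm across flats, 50 mm long, last 8 mm tapering to 15 mm; x is the normal of a flat. Then a collar 36 mm across (z 50 to 56 mm) and a square black handle block 40x40x34 mm (z 56 to 90 mm), sides normal to x and y. At first upright in the holder on its collar, tip 6 mm above the table, turned anyhow.
- key_holder: Wooden block 70x70x56 mm fixed to the table on a foot 90x90 mm, upright hole 27 mm across in its middle; origin at the centre of its underside.
- tape_roll: Roll of black tape lying flat, 110 mm across, 45 mm high, origin at the centre of its underside. A loose bystander.
- carton: Small closed grey carton 65x100x30 mm, origin at the centre of its underside. A loose bystander.

How it is judged:
By the outcome, as a careful person would: the job done as asked, in the order asked, and still so for the second after the job is handed in, with the robot touching nothing.
It also fails if it takes over 72 s, if anything falls off the work surface, if the arm or the gripper's body presses on something with over 40 N, if the wrist force passes 120 N, or if a joint passes its speed limit or range.

ROBOT

A 7-joint arm with a two-finger parallel gripper is mounted at the origin on the work surface; the furniture and walls round the work are solid. World frame = base frame: x ahead of the robot, y to its left, z up, the work surface at z = 0. Lengths are in m, angles in rad, forces in N, time in s.
With the tool pointing down it reaches from about 0.4 to 0.925 m from the base axis. Payload 5.6 kg.
Tool frame: the origin (TCP) lies at the very end of the fingers, on their centre line; the grasp point (between the pads) lies 19 mm behind it; z points along the fingers, y is the line along which they close (so a half turn about z gives the same grasp; the last joint's range is limited). The gripper opens to 85 mm and grips with 20 to 120 N. Pads are 22 mm wide; open, the fingers measure 114 mm over their backs; the gripper's body (76 mm by 85 mm) begins 54 mm behind the grasp point. The pads swing forward as they close: fully open they stand 13 mm farther back than shut.
Start: joints at [1.075, 0.468, -0.012, 1.603, 0.006, 1.071, -0.056], TCP at [0.284, -0.585, 0.231] pointing down, gripper open.
Joint ranges: [-2.53, 2.53], [-0.31, 2.02], [-1.57, 1.55], [0.28, 2.44], [-1.29, 4.43], [0.15, 1.84], [-2.92, 2.92]. Speed limits (rad/s): [2.57, 2.57, 3.14, 3.14, 3.14, 3.14, 3.14].

INTERFACE

Orientations are given as a unit quaternion [x, y, z, w].
In Python, from cell import env gives the robot as it stands.
- The arm moves only by the shell command python3 steer.py [OPENING] [FORCE], which reads ROWS from standard input. ROWS is 1 to 12 rows, one to a line, with the numbers parted by commas; each row has 6 numbers: dx, dy, dz in units of 25 mm, then a rotation vector rx, ry, rz in rad; each row shifts and turns the commanded pose from where the row before left it, along the tool's axes as they then stand; what a row does not reach is not made up. A row lasts 1/12 s, in which the tool goes at most 0.0417 m and 0.125 rad, less where a joint would pass 70% of its speed; a pose out of reach is approached as far as the arm can. OPENING is the finger opening in m, set as the command begins (- or left out keeps the last). The fingers move at their own pace and stop on an object; FORCE is the grip in N (left out, the last holds). Time passes only in rows, so rows that do not move let the fingers close. It prints the time, the measured TCP pose, the force, the opening and the grip force at its end. Input that does not fit is refused with a message, and nothing moves.
- env.get_state(): the state, without advancing time (a new reading comes with each control period).
- env.camera(name): name is "scene" or "top"; returns a dict with "color" (480x640x3 uint8, blue, green, red), "fov_y" (degrees; the focal length in pixels is half the picture's height over the tangent of half this angle, whatever the lens; pixels are square), "cx", "cy" (the principal point, pixels), "dist_coeffs" ([k1, k2, p1, p2, k3] as OpenCV has them; the pictures are not rectified), "world_to_cam" (4x4, takes a point from world to camera coordinates). Camera axes: x right, y up, looking along -z (the intrinsics and any distortion apply to the point x, -y, -z); pixel columns grow to the right and rows downward; lengths in m; the calibration is good to about 2 mm. A picture is of the moment at which its call begins. There is no depth.
- env.finish_job(): hands the job in; it is judged then, once.
The state is a dict: "clock": time; "joint_positions": joint angles; "dq": joint speeds; "joint_torque": joint torques, N m; "eef_pos": TCP position; "eef_rot": TCP orientation; "ft_force": force on the tool from outside, world axes, zero at the start; "moment": the same for the moment, N m; "width": finger opening in m; "finger_force": force on a finger pad.
Only numpy, scipy, OpenCV 4.12 (cv2) and the standard library are available. Lean on these libraries where they do the work, as an engineer would, in place of code of your own. Each camera call takes 0.05 s, during which the arm holds its last target. There are 200 camera calls.

## Working session

There is one attempt and no reset: what is moved stays moved. The work goes in short steps, Python scripts to look and compute and a shell command to move; the robot and the scene stay as the last step left them, time stands still between calls to the robot, and variables do not carry over. Pictures are saved under pics/ and viewed, at most 10 in all, crops included, and the job is handed in when it is done.

```bash
ls; mkdir -p pics; python3 - <<'E'
from cell import env
import cv2,json,numpy as np
for n in("scene","top"):
    c=env.camera(n); cv2.imwrite(f"pics/{n}0.png",c["color"])
    print(n,c["fov_y"],c["cx"],c["cy"],c["dist_coeffs"],np.round(c["world_to_cam"],4).tolist())
s=env.get_state(); print(s["clock"],s["eef_pos"],s["eef_rot"],s["width"])
E
```

```text
cell.py
pics
steer.py
scene 46.14980495361567 312.48240654662067 243.93092019592342 [-0.12248042  0.          0.          0.          0.        ] [[-0.7908, -0.6119, -0.0149, 0.3822], [0.2613, -0.3596, 0.8958, -0.2539], [-0.5535, 0.7045, 0.4442, -0.8904], [0.0, 0.0, 0.0, 1.0]]
top 46.67272033133244 318.6462607006243 235.8253492676603 [-0.01924359  0.          0.          0.          0.        ] [[-0.1304, -0.9915, -0.0036, -0.0367], [0.9663, -0.1279, 0.2235, -0.5693], [-0.2221, 0.0257, 0.9747, -1.2528], [0.0, 0.0, 0.0, 1.0]]
0.1 [ 0.28410658 -0.58406106  0.23043085] [ 9.74482585e-01  2.24461693e-01 -2.34051124e-04 -7.65078469e-04] 0.08553745308825868
```
View pics/scene0.png

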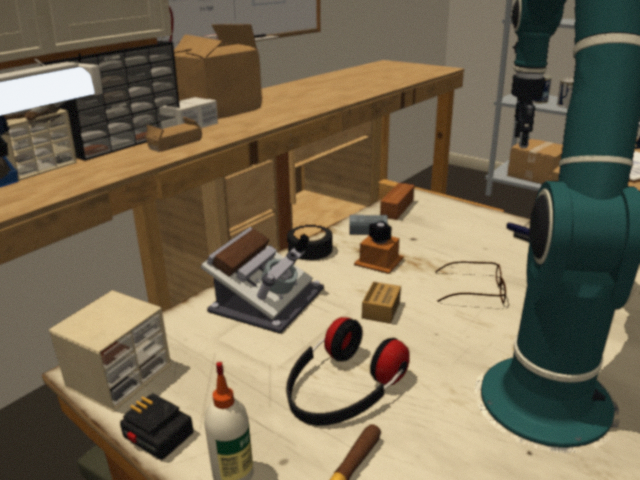

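View pics/top0.png

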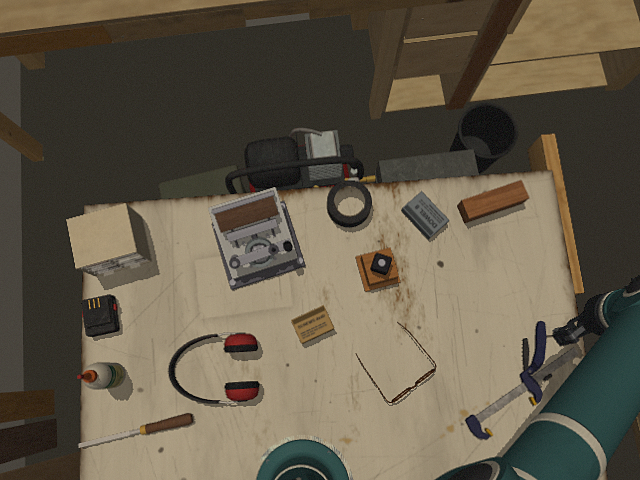

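```bash
cat > h.py <<'E'
import cv2,numpy as np
from scipy.spatial.transform import Rotation as R
from scipy.optimize import least_squares
from cell import env
def cam(n): return env.camera(n)
def proj(c,P):
    P=np.atleast_2d(P); W=c["world_to_cam"]; f=240/np.tan(np.radians(c["fov_y"])/2)
    F=np.diag([1,-1,-1.]); Rm=F@W[:3,:3]; t=F@W[:3,3]
    K=np.array([[f,0,c["cx"]],[0,f,c["cy"]],[0,0,1]])
    return cv2.projectPoints(P.astype(float),cv2.Rodrigues(Rm)[0],t,K,np.array(c["dist_coeffs"],float))[0][:,0]
def at_z(c,uv,z):
    return least_squares(lambda p:proj(c,[p[0],p[1],z])[0]-uv,[.6,0]).x
def tri(ct,uvt,cs,uvs):
    r=least_squares(lambda p:np.r_[proj(ct,p)[0]-uvt,proj(cs,p)[0]-uvs],[.6,0,.08]); return r.x,np.abs(r.fun).max()
def crop(img,x,y,w,h,k):
    o=cv2.resize(img[y:y+h,x:x+w],None,fx=k,fy=k,interpolation=cv2.INTER_CUBIC)
    for i in range(0,w,10): cv2.line(o,(i*k,0),(i*k,6 if (x+i)%50 else 14),(0,255,255),1)
    for i in range(0,h,10): cv2.line(o,(0,i*k),(6 if (y+i)%50 else 14,i*k),(0,255,255),1)
    return o
def put(canvas,o,x,y): canvas[y:y+o.shape[0],x:x+o.shape[1]]=o
E
python3 - <<'E'
from h import *
t=cv2.imread("pics/top0.png");s=cv2.imread("pics/scene0.png")
a=np.zeros((600,800,3),np.uint8)
put(a,crop(t,205,180,100,110,5),0,0); put(a,crop(t,350,240,50,55,5),505,0); put(a,crop(s,350,215,55,60,5),505,290)
cv2.imwrite("pics/a.png",a)
cv2.imwrite("pics/b.png",crop(s,200,225,130,105,6))
E
```

View pics/a.png

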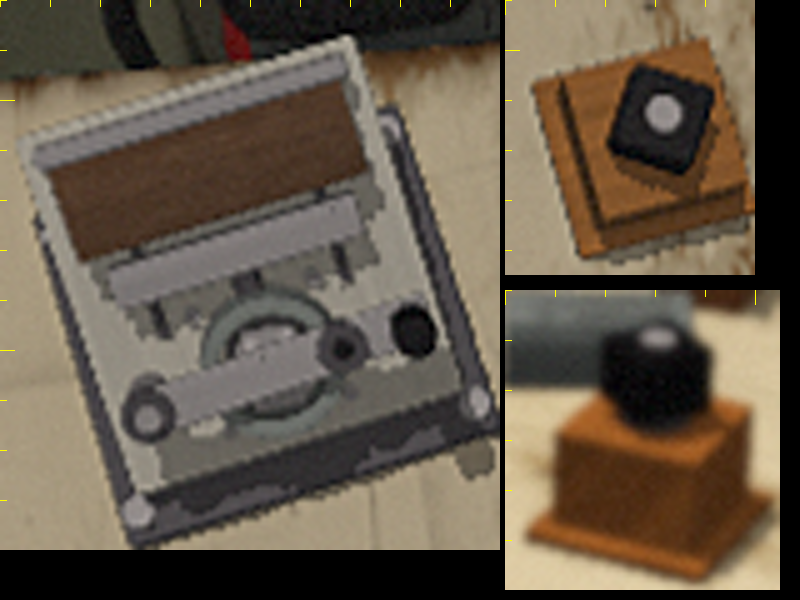

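View pics/b.png

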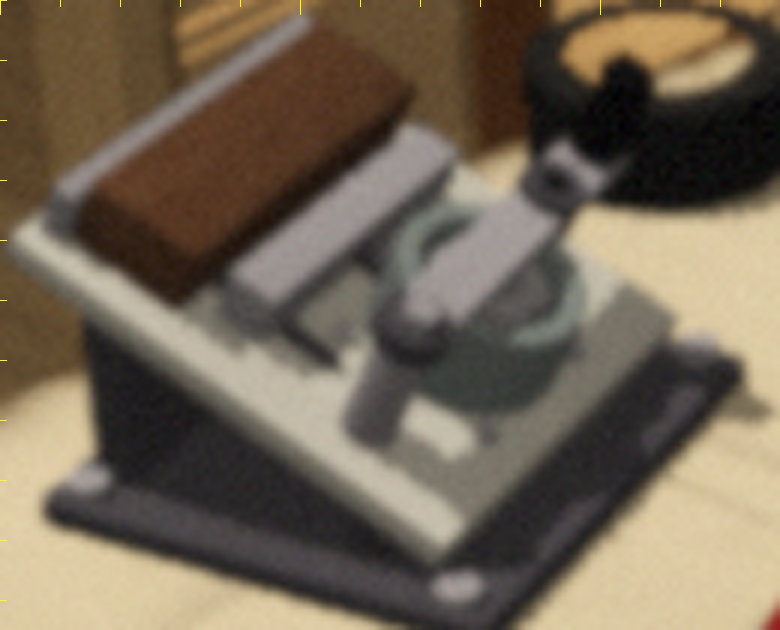

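Top view: fixture centred about (255,240), with the pivot hub at (234.6,262.4), the grip at (287.6,246.4) and the bush at (273.6,249.4). The key top is at (381.6,262.6) top and (380.6,224.4) scene. Scene view: grip top is at about (304.7,237) and its foot at (300.5,249). I'll fit the models to these points.

```bash
cat >> h.py <<'E'
T=lambda x,y:np.array([205+x/5,180+y/5]); S=lambda x,y:np.array([200+x/6,225+y/6])
c25,s25=np.cos(np.radians(25)),np.sin(np.radians(25))
def frame(p):  # x,y,yaw
    Rz=R.from_euler('z',p[2]).as_matrix(); o=np.array([p[0],p[1],0])
    M=Rz@np.array([[c25,0,-s25],[0,1,0],[s25,0,c25]]) # cols u,y,n
    return Rz,o,M
def parts(p): # p: x,y,yaw,cx,cy,cz, pa,py,g
    Rz,o,M=frame(p); C=o+Rz@np.array([p[3],p[4],p[5]])
    piv=C+M@np.array([p[6],p[7],.014]); d=M@np.array([np.sin(p[8]),-np.cos(p[8]),0]); n=M[:,2]
    return Rz,o,M,C,piv,d,n
E
cat > fit.py <<'E'
from h import *
ct=cam("top");cs=cam("scene")
obs_b=[("t",[-.0855,-.095,0],T(497,432)),("t",[-.0855,.095,0],T(130,547)),("t",[.0895,-.095,.012],T(395,105)),
 ("s",[-.0855,.095,0],S(488,630)),("s",[.0895,.095,.006],S(45,510)),("s",[-.0855,-.095,.006],S(743,368))]
C={"t":ct,"s":cs}
def res(p):
    Rz,o,M,c,piv,d,n=parts(p); r=[]
    for k,q,uv in obs_b: r+=list(proj(C[k],o+Rz@np.array(q))[0]-uv)
    g=piv+.127*d
    for k,q,uv in [("t",piv+p[9]*n,T(148,414)),("s",piv+p[9]*n,S(412,318)),("t",g+.019*n,T(413,331)),("s",g+.038*n,S(628,70)),("s",g+.0*n,S(603,148)),("t",piv+.094*d+p[10]*n,T(343,347)),("s",piv+.094*d+p[10]*n,S(555,180))]:
        r+=list(proj(C[k],q)[0]-uv)
    # rim extremes
    a=np.linspace(0,2*np.pi,73); circ=c+.034*(np.outer(np.cos(a),M[:,0])+np.outer(np.sin(a),M[:,1]))
    tt=proj(ct,circ); ss=proj(cs,circ)
    r+=[tt[:,0].min()-T(200,0)[0],tt[:,1].min()-T(0,287)[1],ss[:,0].min()-S(387,0)[0],ss[:,0].max()-S(584,0)[0],ss[:,1].min()-S(0,203)[1]]
    r+=[(p[5]-.08)/.003,p[4]/.005,(p[9]-.005)/.005,(p[10]-.005)/.005]
    return np.array(r)
f=least_squares(res,[.68,.15,.1,-.04,0,.08,0,.07,.1,.005,.005],loss='soft_l1'); p=f.x
print(np.round(p,4)); print(np.round(res(p),1))
Rz,o,M,c,piv,d,n=parts(p); print("rim",c,"piv",piv,"grip",piv+.127*d+.023*n,"n",n)
np.save("p.npy",p)
HT=lambda x,y:np.array([350+(x-505)/5,240+y/5]);HS=lambda x,y:np.array([350+(x-505)/5,215+(y-290)/5])
print("keytop",tri(ct,HT(663,113),cs,HS(658,337)), at_z(ct,HT(663,113),.096))
def rk(q):
    k=[];r=[]
    for sx,sy,uv in [(1,1,HT(637,64)),(1,-1,HT(715,95)),(-1,1,HT(610,140)),(-1,-1,HT(683,174))]:
        v=R.from_euler('z',q[2]).apply([.02*sx,.02*sy,0]); r+=list(proj(ct,[q[0]+v[0],q[1]+v[1],.096])[0]-uv)
    return r
k=least_squares(rk,[.6,-.14,-.3]); print("key",k.x,np.round(k.fun,1))
def rh(q):
    r=[]
    for sx,sy,z,h,uv in [(1,1,.056,.035,HT(562,80)),(-1,1,.056,.035,HT(602,222)),(-1,-1,.056,.035,HT(745,185)),(1,-1,.056,.035,HT(707,40))]:
        v=R.from_euler('z',q[2]).apply([h*sx,h*sy,0]); r+=list(proj(ct,[q[0]+v[0],q[1]+v[1],z])[0]-uv)
    return r
k=least_squares(rh,[.6,-.14,0]); print("holder",k.x,np.round(k.fun,1))
t=cv2.resize(ct["color"][170:300,200:310],None,fx=4,fy=4);s=cv2.resize(cs["color"][220:335,195:330],None,fx=3,fy=3)
def dr(img,cc,P,k,x,y,col):
    q=((proj(cc,P)-[x,y]+.5)*k).astype(int); cv2.polylines(img,[q.reshape(-1,1,2)],False,col,1)
a=np.linspace(0,2*np.pi,49);ring=lambda cc,r:cc+r*(np.outer(np.cos(a),M[:,0])+np.outer(np.sin(a),M[:,1]))
for img,cc,kk,x,y in((t,ct,4,200,170),(s,cs,3,195,220)):
    g=piv+.127*d
    for P,col in [(ring(c,.034),(0,255,0)),(ring(c,.0255),(0,255,0)),(ring(g,.01),(0,0,255)),(ring(g+.038*n,.01),(255,0,255)),([piv,g],(255,0,0)),(ring(piv+.094*d,.012),(0,255,255)),([o+Rz@np.array(v) for v in [[-.0855,-.095,0],[-.0855,.095,0],[.0895,.095,0],[.0895,-.095,0],[-.0855,-.095,0]]],(255,255,0))]: dr(img,cc,np.array(P),kk,x,y,col)
o2=np.zeros((530,850,3),np.uint8);put(o2,t,0,0);put(o2,s,440,0);cv2.imwrite("pics/fit.png",o2[:, :800] if 0 else cv2.resize(o2,(800,499)))
E
python3 fit.py
```

```text
[ 5.697e-01  3.850e-02  1.800e-01 -3.460e-02 -3.000e-04  8.170e-02
 -1.900e-03  5.950e-02  3.060e-02  3.000e-03  6.500e-03]
[ 1.  -0.2 -0.   0.4  0.2 -1.3 -0.3  5.1 -0.9  0.   1.4  0.2 -0.2 -0.6
  0.7 -0.1 -0.1 -0.8  0.9  0.5 -1.4  0.9 -0.1 -0.4  0.4  0.2 -0.8  0.2
  0.7 -0.  -0.7  0.6 -0.1 -0.4  0.3]
rim [0.5357157  0.0320098  0.08169002] piv [0.51753135 0.08918231 0.09356811] grip [ 0.53416473 -0.03681598  0.11605725] n [-0.41578928 -0.07566686  0.90630779]
keytop (array([ 0.47220159, -0.24359299,  0.09734796]), np.float64(0.5495123690863579)) [ 0.47129708 -0.24434922]
key [ 0.4690755  -0.24319141 -0.52856684] [-0.1 -0.4  0.6 -0.  -1.1  0.3  0.6  0.2]
holder [ 0.46972513 -0.24413277  0.11982026] [ 0.1 -0.3  0.  -0.1  0.2 -0.1 -0.4  0.5]
```

View pics/fit.png

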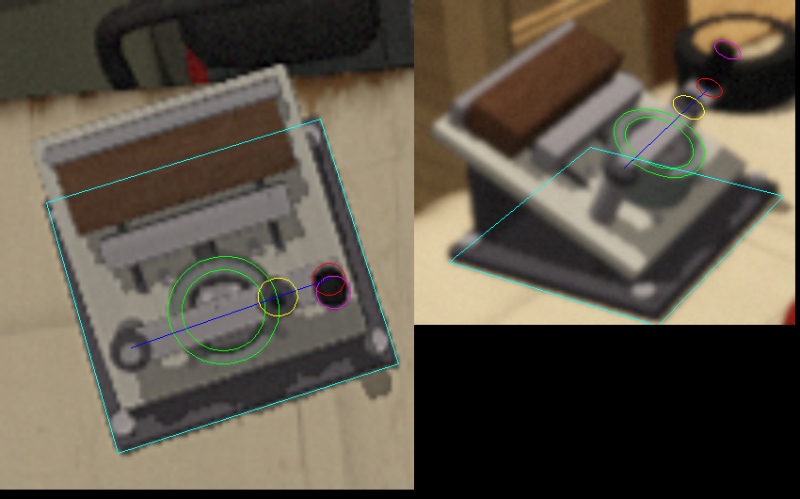

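The overlay matches the picture: rim at about (225,310), grip at (330,285), and the base outline lines up. Next is a helper that turns a target pose into rows.

```bash
cat >> h.py <<'E'
def pose(pos,z,y):
    z=z/np.linalg.norm(z); y=y-z*(y@z); y/=np.linalg.norm(y)
    return np.array(pos),np.c_[np.cross(y,z),y,z]
def cur():
    s=env.get_state(); return np.array(s["eef_pos"]),R.from_quat(s["eef_rot"]).as_matrix(),s
def rows(P0,P1,N=None,label=""):
    p0,R0=P0[:2];p1,R1=P1
    rv=R.from_matrix(R0.T@R1).as_rotvec(); d=R0.T@(p1-p0)
    if N is None: N=max(1,int(np.ceil(max(np.linalg.norm(rv)/.11,np.linalg.norm(d)*1.1/.036))))
    r=rv/N; A=sum(R.from_rotvec(r*i).as_matrix() for i in range(N)); t=np.linalg.solve(A,d)
    q,Q=p0.copy(),R0.copy(); zs=[]
    for i in range(N): q=q+Q@t; Q=Q@R.from_rotvec(r).as_matrix(); zs.append(np.round(q,2).tolist())
    print(label,"N",N,"row",np.round(t,4),np.round(r,4),"mid",zs[N//3],zs[2*N//3])
def fx():
    return parts(np.load("p.npy"))
E
python3 - <<'E'
from h import *
Rz,o,M,c,piv,d,n=fx(); g=np.load("p.npy")[8]
y=M@np.array([np.cos(g),np.sin(g),0])
gg=piv+.127*d+(.023+.004-.019)*n
rows(cur(),pose(gg+.06*n,-n,y),label="pre")
E
```

```text
pre N 19 row [ 0.0329 -0.004   0.0047] [-0.02    0.0146 -0.0688] mid [0.45, -0.42, 0.2] [0.52, -0.24, 0.19]
```

The rows are not in the units I measure in: shifts go in units of 25 mm. I convert before sending: 0.0329 m is 1.316, 0.0047 m is 0.188.

```bash
echo '1.316,-0.16,0.188,-0.02,0.0146,-0.0688
1.316,-0.16,0.188,-0.02,0.0146,-0.0688
1.316,-0.16,0.188,-0.02,0.0146,-0.0688
1.316,-0.16,0.188,-0.02,0.0146,-0.0688
1.316,-0.16,0.188,-0.02,0.0146,-0.0688
1.316,-0.16,0.188,-0.02,0.0146,-0.0688
1.316,-0.16,0.188,-0.02,0.0146,-0.0688
1.316,-0.16,0.188,-0.02,0.0146,-0.0688
1.316,-0.16,0.188,-0.02,0.0146,-0.0688
1.316,-0.16,0.188,-0.02,0.0146,-0.0688' | python3 steer.py .034
echo '1.316,-0.16,0.188,-0.02,0.0146,-0.0688
1.316,-0.16,0.188,-0.02,0.0146,-0.0688
1.316,-0.16,0.188,-0.02,0.0146,-0.0688
1.316,-0.16,0.188,-0.02,0.0146,-0.0688
1.316,-0.16,0.188,-0.02,0.0146,-0.0688
1.316,-0.16,0.188,-0.02,0.0146,-0.0688
1.316,-0.16,0.188,-0.02,0.0146,-0.0688
1.316,-0.16,0.188,-0.02,0.0146,-0.0688
1.316,-0.16,0.188,-0.02,0.0146,-0.0688
0,0,0,0,0,0' | python3 steer.py
python3 - <<'E'
from h import *
Rz,o,M,c,piv,d,n=fx(); g=np.load("p.npy")[8]
y=M@np.array([np.cos(g),np.sin(g),0])
gg=piv+.127*d+(.023+.004-.019)*n
print(np.round(env.get_state()["joint_positions"],2))
rows(cur(),pose(gg+.06*n,-n,y),1)
rows(cur(),pose(gg,-n,y),4)
a=np.zeros((480,640,3),np.uint8)
ct=cam("top");cs=cam("scene")
a=np.zeros((450,800,3),np.uint8);put(a,crop(ct["color"],235,180,80,90,5),0,0);put(a,crop(cs["color"],255,180,80,90,5),400,0);cv2.imwrite("pics/c.png",a)
E
```

```text
clock: 1.03
eef_pos: [0.4955, -0.3329, 0.195]
eef_rot: [0.834, 0.539, 0.092, 0.08]
ft_force: [0.5, 0.4, 0.3]
width: 0.0337
finger_force: 0.0
clock: 1.87
eef_pos: [0.5122, -0.0352, 0.1543]
eef_rot: [0.61, 0.763, 0.164, 0.139]
ft_force: [-1.1, -0.0, -0.5]
width: 0.0341
finger_force: 0.0
[ 0.56  0.25 -0.54  2.27  0.09  0.24  0.2 ]
 N 1 row [-0.0057  0.003  -0.0014] [-0.0027 -0.0046  0.0104] mid [0.52, -0.04, 0.16] [0.52, -0.04, 0.16]
 N 4 row [-0.0015  0.0008  0.0147] [-0.0007 -0.0012  0.0026] mid [0.53, -0.04, 0.13] [0.53, -0.04, 0.12]
```

View pics/c.png

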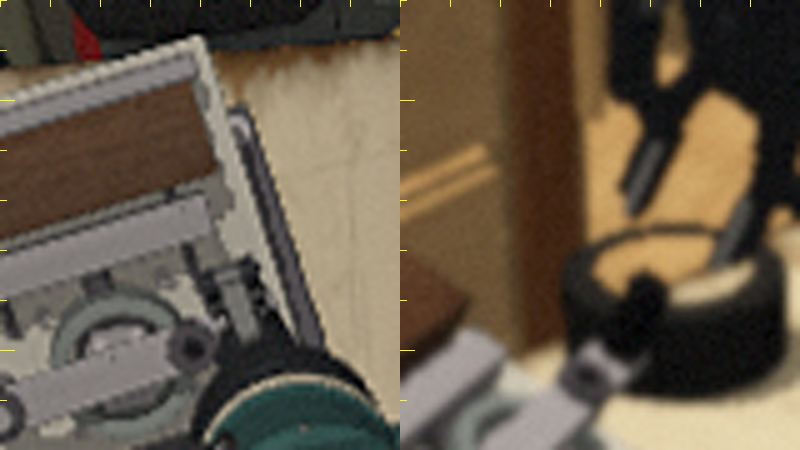

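Both fingers hang symmetrically above the grip, which sits at scene crop (650,290), so I'll go down over it.

Converted, 0.0147 m is 0.588, -0.0015 m is -0.06.

```bash
echo '-0.06,0.032,0.588,0,-0.0012,0.0026
-0.06,0.032,0.588,0,-0.0012,0.0026
-0.06,0.032,0.588,0,-0.0012,0.0026
-0.06,0.032,0.588,0,-0.0012,0.0026
0,0,0,0,0,0' | python3 steer.py 
python3 - <<'E'
from h import *
Rz,o,M,c,piv,d,n=fx(); g0=np.load("p.npy")[8]
def tgt(g):
    y=M@np.array([np.cos(g),np.sin(g),0]); d=M@np.array([np.sin(g),-np.cos(g),0])
    return pose(piv+.127*d+.008*n,-n,y)
rows(cur(),tgt(g0),1); print(np.round(env.get_state()["joint_positions"],2))
rows(cur(),tgt(.83),10); rows(tgt(.83),tgt(1.63),10)
E
```

```text
clock: 2.38
eef_pos: [0.5397, -0.0434, 0.1096]
eef_rot: [0.618, 0.756, 0.161, 0.141]
ft_force: [-0.0, 0.9, 0.4]
width: 0.0339
finger_force: 0.0
 N 1 row [ 0.0076 -0.001   0.0073] [-0.0049  0.0066 -0.0084] mid [0.54, -0.04, 0.1] [0.54, -0.04, 0.1]
[ 0.48  0.38 -0.46  2.24  0.42  0.15 -0.12]
 N 10 row [0.0012 0.0103 0.0007] [-0.0007  0.0004 -0.0808] mid [0.57, -0.03, 0.12] [0.6, -0.01, 0.13]
 N 10 row [ 0.0004  0.0101 -0.    ] [ 0.    0.   -0.08] mid [0.63, 0.06, 0.15] [0.63, 0.09, 0.15]
```

Converted, 0.0103 m is 0.412, 0.0012 m is 0.048.

```bash
echo '0.048,0.412,0.028,0,0,-0.08
0.048,0.412,0.028,0,0,-0.08
0.048,0.412,0.028,0,0,-0.08
0.048,0.412,0.028,0,0,-0.08
0.048,0.412,0.028,0,0,-0.08
0.048,0.412,0.028,0,0,-0.08
0.048,0.412,0.028,0,0,-0.08
0.048,0.412,0.028,0,0,-0.08
0.048,0.412,0.028,0,0,-0.08
0.048,0.412,0.028,0,0,-0.08' | python3 steer.py
python3 - <<'E'
from h import *
Rz,o,M,c,piv,d,n=fx()
def tgt(g):
    y=M@np.array([np.cos(g),np.sin(g),0]); d=M@np.array([np.sin(g),-np.cos(g),0])
    return pose(piv+.127*d+.008*n,-n,y)
rows(cur(),tgt(.83),1); print(np.round(env.get_state()["joint_positions"],2))
rows(cur(),tgt(1.63),10);
E
```

```text
clock: 3.22
eef_pos: [0.6133, 0.0184, 0.142]
eef_rot: [0.274, 0.938, 0.092, 0.194]
ft_force: [-0.8, -1.0, 0.8]
width: 0.034
finger_force: 0.7
 N 1 row [0.0012 0.0004 0.0014] [-0.0085  0.0027 -0.0055] mid [0.61, 0.02, 0.14] [0.61, 0.02, 0.14]
[ 0.45  0.44 -0.61  2.06  0.68  0.33  0.33]
 N 10 row [0.0005 0.0102 0.0001] [-0.0009 -0.0001 -0.0806] mid [0.63, 0.06, 0.15] [0.63, 0.09, 0.15]
```

```bash
echo '0.02,0.408,0.004,0,0,-0.08
0.02,0.408,0.004,0,0,-0.08
0.02,0.408,0.004,0,0,-0.08
0.02,0.408,0.004,0,0,-0.08
0.02,0.408,0.004,0,0,-0.08
0.02,0.408,0.004,0,0,-0.08
0.02,0.408,0.004,0,0,-0.08
0.02,0.408,0.004,0,0,-0.08
0.02,0.408,0.004,0,0,-0.08
0.02,0.408,0.004,0,0,-0.08
0,0.2,0,0,0,-0.04' | python3 steer.py
python3 - <<'E'
from h import *
Rz,o,M,c,piv,d,n=fx()
def tgt(g):
    y=M@np.array([np.cos(g),np.sin(g),0]); d=M@np.array([np.sin(g),-np.cos(g),0])
    return pose(piv+.127*d+.008*n,-n,y)
rows(cur(),tgt(1.63),1); print(np.round(env.get_state()["joint_positions"],2))
rows(cur(),tgt(1.63),10);
E
```

```text
clock: 4.13
eef_pos: [0.6254, 0.1202, 0.1539]
eef_rot: [-0.132, 0.968, 0.004, 0.214]
ft_force: [1.5, -11.2, 3.9]
width: 0.0342
finger_force: 5.3
 N 1 row [ 0.0003 -0.0037 -0.0004] [-0.0102 -0.0059  0.035 ] mid [0.63, 0.12, 0.15] [0.63, 0.12, 0.15]
[ 0.34  0.5  -0.75  2.    0.93  0.48  0.79]
 N 10 row [ 0.     -0.0004 -0.    ] [-0.001  -0.0006  0.0035] mid [0.63, 0.12, 0.15] [0.63, 0.12, 0.15]
```

```bash
echo '0,0.12,0,0,0,-0.02
0,0,0,0,0,0
0,-0.2,0,0,0,0.03
0,-0.2,0,0,0,0.03
0,0,-0.8,0,0,0
0,0,-1.2,0,0,0
0,0,-1,0,0,0' | python3 steer.py 0.06
python3 - <<'E'
from h import *
P=cur()
az=-.5286
def key(z): return pose([.4708,-.2438,z],np.array([0,0,-1.]),np.array([np.cos(az),np.sin(az),0]))
rows(P,key(.16)); print(np.round(P[2]["joint_positions"],2))
E
```

```text
clock: 4.72
eef_pos: [0.5951, 0.1105, 0.2224]
eef_rot: [-0.112, 0.97, 0.011, 0.214]
ft_force: [0.9, -0.2, 0.8]
width: 0.0603
finger_force: 0.0
 N 22 row [-0.0106 -0.0189  0.0039] [0.0221 0.0112 0.1038] mid [0.66, -0.05, 0.22] [0.61, -0.18, 0.19]
[ 0.52  0.38 -0.93  2.01  0.71  0.56  0.95]
```

```bash
echo '-0.424,-0.756,0.156,0.0221,0.0112,0.1038
-0.424,-0.756,0.156,0.0221,0.0112,0.1038
-0.424,-0.756,0.156,0.0221,0.0112,0.1038
-0.424,-0.756,0.156,0.0221,0.0112,0.1038
-0.424,-0.756,0.156,0.0221,0.0112,0.1038
-0.424,-0.756,0.156,0.0221,0.0112,0.1038
-0.424,-0.756,0.156,0.0221,0.0112,0.1038
-0.424,-0.756,0.156,0.0221,0.0112,0.1038
-0.424,-0.756,0.156,0.0221,0.0112,0.1038
-0.424,-0.756,0.156,0.0221,0.0112,0.1038
-0.424,-0.756,0.156,0.0221,0.0112,0.1038' | python3 steer.py
echo '-0.424,-0.756,0.156,0.0221,0.0112,0.1038
-0.424,-0.756,0.156,0.0221,0.0112,0.1038
-0.424,-0.756,0.156,0.0221,0.0112,0.1038
-0.424,-0.756,0.156,0.0221,0.0112,0.1038
-0.424,-0.756,0.156,0.0221,0.0112,0.1038
-0.424,-0.756,0.156,0.0221,0.0112,0.1038
-0.424,-0.756,0.156,0.0221,0.0112,0.1038
-0.424,-0.756,0.156,0.0221,0.0112,0.1038
-0.424,-0.756,0.156,0.0221,0.0112,0.1038
-0.424,-0.756,0.156,0.0221,0.0112,0.1038
-0.424,-0.756,0.156,0.0221,0.0112,0.1038
0,0,0,0,0,0' | python3 steer.py
python3 - <<'E'
from h import *
P=cur()
az=-.5286
def key(z): return pose([.4708,-.2438,z],np.array([0,0,-1.]),np.array([np.cos(az),np.sin(az),0]))
rows(P,key(.16),1);rows(P,key(.066),5); print(np.round(P[2]["joint_positions"],2))
ct=cam("top");cv2.imwrite("pics/top1.png",ct["color"]);cs=cam("scene");cv2.imwrite("pics/scene1.png",cs["color"])
a=np.zeros((550,800,3),np.uint8);put(a,crop(ct["color"],235,225,55,55,8),0,0);put(a,crop(cs["color"],235,245,65,55,6),440,0)
a[440:,:440]=0;put(a,crop(cs["color"],350,180,70,36,5),440,340);cv2.imwrite("pics/d.png",a)
E
```

```text
clock: 5.63
eef_pos: [0.6507, -0.1123, 0.2088]
eef_rot: [0.456, 0.88, 0.007, 0.129]
ft_force: [0.9, 0.3, 0.5]
width: 0.0598
finger_force: 0.0
clock: 6.63
eef_pos: [0.4668, -0.2458, 0.1588]
eef_rot: [0.869, 0.494, -0.001, -0.001]
ft_force: [0.3, 0.0, -0.1]
width: 0.0602
finger_force: 0.0
 N 1 row [ 0.0038  0.0024 -0.0012] [-0.0025  0.0015 -0.0084] mid [0.47, -0.24, 0.16] [0.47, -0.24, 0.16]
 N 5 row [0.0008 0.0005 0.0186] [-0.0005  0.0003 -0.0017] mid [0.47, -0.25, 0.12] [0.47, -0.24, 0.08]
[ 0.73  0.39 -0.37  1.94  0.19  0.84 -0.28]Traceback (most recent call last):
  File "<stdin>", line 7, in <module>
  File "h.py", line 20, in put
    def put(canvas,o,x,y): canvas[y:y+o.shape[0],x:x+o.shape[1]]=o
                           ~~~~~~^^^^^^^^^^^^^^^^^^^^^^^^^^^^^^^
ValueError: could not broadcast input array from shape (330,390,3) into shape (330,360,3)
```

```bash
python3 - <<'E'
from h import *
t=cv2.imread("pics/top1.png");s=cv2.imread("pics/scene1.png")
a=np.zeros((590,800,3),np.uint8);put(a,crop(t,235,225,50,50,8),0,0);put(a,crop(s,240,250,60,50,6),410,0)
put(a,crop(s,340,170,78,56,5),410,305);put(a,crop(t,220,185,90,45,4),0,405);cv2.imwrite("pics/d.png",a)
E
```

```text
(no output)
```

View pics/d.png

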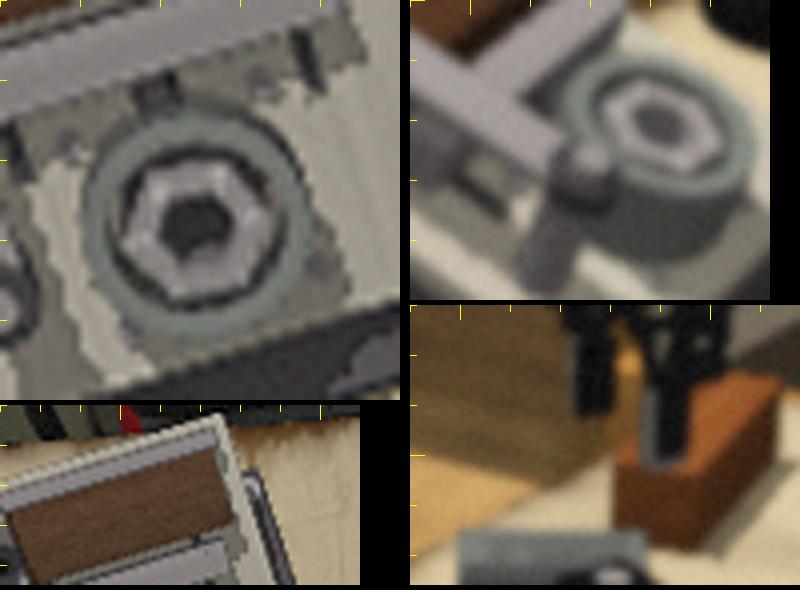

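The guide lies up the slope beside the cam. The socket hexagon is exposed at top crop (197,225), i.e. pixel (259.6,253), with hexagon corners left and right. I'll rectify both views to measure the hex phase and centre, and lower onto the key.

Converted, 0.0186 m is 0.744, 0.0038 m is 0.152.

```bash
echo '0.152,0.096,0,-0.0025,0.0015,-0.0084
0,0,0.744,0,0,0
0,0,0.744,0,0,0
0,0,0.744,0,0,0
0,0,0.744,0,0,0
0,0,0.744,0,0,0
0,0,0,0,0,0' | python3 steer.py
python3 - <<'E'
from h import *
Rz,o,M,c,piv,d,n=fx()
az=-.5286
rows(cur(),pose([.4708,-.2438,.066],np.array([0,0,-1.]),np.array([np.cos(az),np.sin(az),0])),1)
out=[]
for nme in("top","scene"):
    cc=cam(nme); img=cv2.imread(f"pics/{nme}1.png"); g=cv2.cvtColor(img,cv2.COLOR_BGR2GRAY)
    m=c-.002*n; N=240; a=(np.arange(N)-N/2)*.00025
    U,V=np.meshgrid(a,-a)  # image: right = -y?  use right=+u? keep right=u, up=y
    P=m+U[...,None]*M[:,0]+V[...,None]*M[:,1]
    q=proj(cc,P.reshape(-1,3)).reshape(N,N,2).astype(np.float32)
    I=cv2.remap(g,q[...,0],q[...,1],cv2.INTER_CUBIC).astype(float)
    out.append(cv2.resize(I,(400,400)))
    # template fit: hex dark (apothem 10.7), bright outside to ~16
    def score(x):
        X=U-x[0];Y=V-x[1]; r=np.hypot(X,Y); th=np.arctan2(Y,X)-x[2]
        k=np.pi/3; th=(th+k/2)%k-k/2; ap=r*np.cos(th)
        s=1/(1+np.exp(-(ap-.0107)/.0006)); w=(r<.0155)
        return -np.corrcoef(s[w],I[w])[0,1]
    best=min((score([dx,dy,ph]),dx,dy,ph) for dx in np.arange(-.004,.0041,.001) for dy in np.arange(-.004,.0041,.001) for ph in np.arange(0,1.047,.0873))
    from scipy.optimize import minimize
    f=minimize(score,best[1:],method="Nelder-Mead",options=dict(initial_simplex=[np.array(best[1:])+e for e in([0,0,0],[.0008,0,0],[0,.0008,0],[0,0,.06])]))
    print(nme,f.x,f.fun,"phase deg",np.degrees(f.x[2])%60)
    for r0,r1 in((.0105,.0125),(.016,.018),(.018,.02),(.02,.022)):
        X=U-f.x[0];Y=V-f.x[1];r=np.hypot(X,Y);th=np.arctan2(Y,X);w=(r>r0)&(r<r1)
        z=(I[w]*np.exp(-6j*th[w])).mean(); print(r0,abs(z).round(2),"max-bright deg",(-np.degrees(np.angle(z))/6)%60 if 0 else (np.degrees(-np.angle(z))/6)%60)
cv2.imwrite("pics/e.png",np.hstack(out))
E
```

```text
clock: 7.32
eef_pos: [0.4751, -0.2397, 0.064]
eef_rot: [0.864, 0.504, 0.001, -0.001]
ft_force: [-0.7, 0.7, 0.2]
width: 0.0602
finger_force: 0.0
 N 1 row [-0.0056 -0.0017 -0.002 ] [-0.0001 -0.002   0.0133] mid [0.47, -0.24, 0.07] [0.47, -0.24, 0.07]
top [-3.10650159e-03  5.43436500e-04  9.09929455e-01] -0.9442997960534044 phase deg 52.13511743146355
0.0105 4.02 max-bright deg 53.11449168427375
0.016 4.75 max-bright deg 24.267623707457343
0.018 9.5 max-bright deg 23.815012776347178
0.02 11.14 max-bright deg 22.35854803176097
scene [ 3.16252281e-04 -1.64108453e-03  8.99725511e-01] -0.9227995281979817 phase deg 51.55047448210175
0.0105 0.83 max-bright deg 53.018145822839585
0.016 4.06 max-bright deg 25.67158666784564
0.018 6.07 max-bright deg 24.611971860579576
0.02 5.94 max-bright deg 24.272953031505963[ WARN:0@5.096] global loadsave.cpp:1063 imwrite_ Unsupported depth image for selected encoder is fallbacked to CV_8U.
```

View pics/e.png

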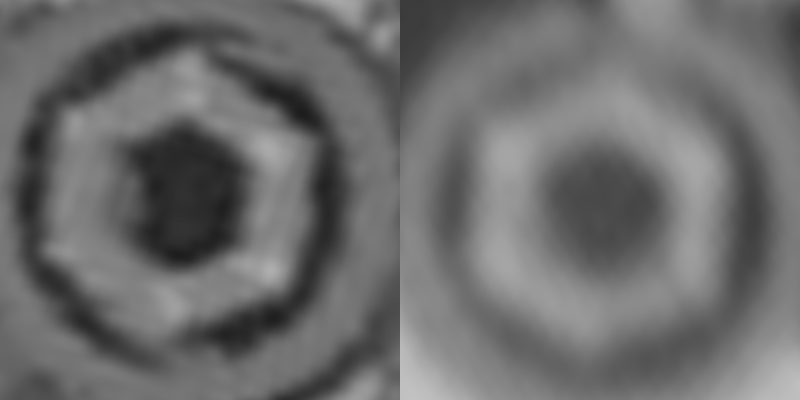

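The hex flat normal is about -7° from up-slope in both views. Next I'll correct the tool over the key, triangulate the socket centre and grip.

```bash
echo '-0.112,-0.032,0,0,0,0.0066
-0.112,-0.032,0,0,0,0.0066
0,0,0,0,0,0' | python3 steer.py
python3 - <<'E'
from h import *
Rz,o,M,c,piv,d,n=fx()
az=-.5286
rows(cur(),pose([.4708,-.2438,.066],np.array([0,0,-1.]),np.array([np.cos(az),np.sin(az),0])),1)
m=c-.002*n; ct=cam("top");cs=cam("scene")
for (a,b),(e,f) in [((-.0031,.0005),(.0003,-.0016)),((-.0028,.0007),(.0003,-.0022))]:
    ut=proj(ct,m+a*M[:,0]+b*M[:,1])[0];us=proj(cs,m+e*M[:,0]+f*M[:,1])[0]
    X,r=tri(ct,ut,cs,us); print(ut,us,"mouth",X,r,"old",m, "in M",M.T@(X-m))
E
```

```text
clock: 7.67
eef_pos: [0.4717, -0.2465, 0.068]
eef_rot: [0.868, 0.496, 0.002, 0.003]
ft_force: [0.5, -0.9, -0.3]
width: 0.06
finger_force: 0.0
 N 1 row [ 0.0019 -0.0022  0.002 ] [ 0.0065 -0.0007 -0.0034] mid [0.47, -0.24, 0.07] [0.47, -0.24, 0.07]
[259.14157801 253.06891938] [281.34509514 270.26428584] mouth [0.53411992 0.03260484 0.0816474 ] 0.4593882093191155 old [0.53654728 0.03216113 0.07987741] in M [-0.00134436  0.00087114  0.00257986]
[259.0202207 252.9750267] [281.49549837 270.13375034] mouth [0.53400372 0.03263222 0.08205538] 0.3361704208470542 old [0.53654728 0.03216113 0.07987741] in M [-0.00127111  0.00091888  0.00299585]
```

```bash
echo '0,-0.04,0.04,0,0,0
0,0,0,0,0,0
0,0,0,0,0,0
0,0,0,0,0,0
0,0,0,0,0,0
0,0,0,0,0,0' | python3 steer.py 0 60
echo '0,0,-0.8,0,0,0
0,0,-1.2,0,0,0
0,0,-1.2,0,0,0
0,0,-1.2,0,0,0
0,0,-0.8,0,0,0
0,0,0,0,0,0
0,0,0,0,0,0' | python3 steer.py
python3 - <<'E'
from h import *
P=cur(); print(P[1][:,1],P[1][:,2],np.round(P[2]["joint_positions"],2))
ct=cam("top");cs=cam("scene");cv2.imwrite("pics/scene2.png",cs["color"])
tip=P[0]+P[1][:,2]*.060
u=proj(cs,tip)[0]; print(u)
x,y=int(u[0])-30,int(u[1])-45
a=crop(cs["color"],x,y,70,65,9); print(x,y); cv2.imwrite("pics/f.png",a)
E
```

```text
clock: 8.27
eef_pos: [0.4709, -0.2452, 0.0664]
eef_rot: [0.868, 0.497, 0.002, 0.002]
ft_force: [-1.2, -0.5, 5.5]
width: 0.0394
finger_force: 60.8
clock: 8.85
eef_pos: [0.4703, -0.245, 0.1965]
eef_rot: [0.868, 0.497, 0.002, 0.003]
ft_force: [0.3, -0.2, -1.6]
width: 0.0393
finger_force: 64.0
[ 0.86234882 -0.50627413  0.00640409] [ 0.00603402 -0.00237129 -0.99997898] [ 0.74  0.34 -0.39  1.91  0.16  0.91 -0.26]
[382.75549237 208.52982235]
352 163
```

View pics/f.png

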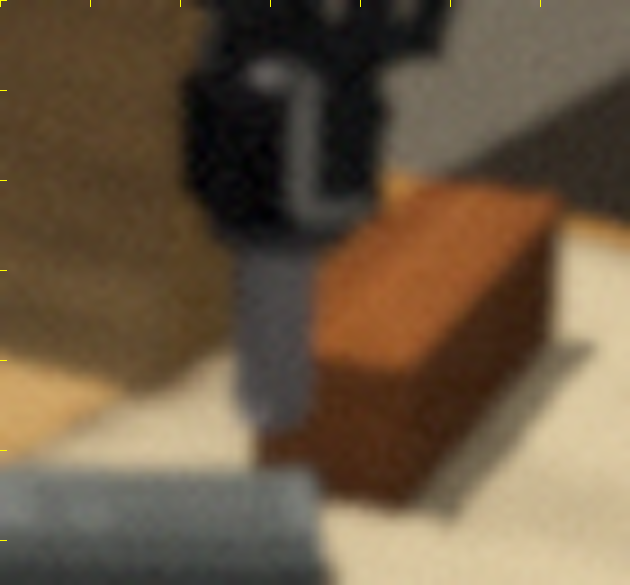

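```bash
python3 - <<'E'
from h import *
cs=cam("scene");P=cur();I=cs["color"].astype(float)
z=P[1][:,2]; x=np.cross([-.59,1.015,.48],z); x/=np.linalg.norm(x) # horizontal across view
tip=P[0]+.060*z
xs=np.arange(-22,22.1,1)/1000
acc=[]
for h in np.arange(.016,.042,.002):
    q=proj(cs,tip-h*z+xs[:,None]*x).astype(np.float32)
    acc.append(cv2.remap(I,q[None,:,0],q[None,:,1],cv2.INTER_LINEAR)[0])
for lo,hi in((0,6),(6,13)):
    m=np.mean(acc[lo:hi],0)
    for i in range(len(xs)): print(int(xs[i]*1000),m[i].astype(int),end=" | ")
    print()
print(proj(cs,[tip-.03*z-x*.01,tip-.03*z+x*.01]))
E
```

```text
-22 [44 71 92] | -21 [46 73 94] | -20 [49 77 98] | -19 [ 52  81 101] | -18 [ 55  83 103] | -17 [ 57  85 105] | -16 [ 60  86 104] | -15 [ 62  85 103] | -14 [64 83 99] | -13 [66 79 93] | -12 [67 76 86] | -11 [67 72 80] | -10 [66 69 75] | -9 [65 68 73] | -8 [65 67 71] | -7 [65 67 70] | -6 [66 66 70] | -5 [66 67 71] | -4 [68 68 72] | -3 [69 69 73] | -2 [69 69 73] | -1 [69 68 72] | 0 [69 69 73] | 1 [69 69 73] | 2 [67 69 75] | 3 [66 68 76] | 4 [64 69 82] | 5 [61 70 90] | 6 [57 71 99] | 7 [ 51  73 110] | 8 [ 45  74 119] | 9 [ 41  75 124] | 10 [ 38  77 130] | 11 [ 37  77 133] | 12 [ 37  78 136] | 13 [ 37  79 137] | 14 [ 37  80 138] | 15 [ 37  80 138] | 16 [ 38  80 138] | 17 [ 38  80 139] | 18 [ 38  79 139] | 19 [ 37  79 140] | 20 [ 37  80 141] | 21 [ 38  80 142] | 22 [ 39  81 143] | 
-22 [37 65 85] | -21 [37 65 85] | -20 [36 65 86] | -19 [36 64 85] | -18 [36 64 84] | -17 [36 63 82] | -16 [39 62 79] | -15 [41 61 77] | -14 [45 60 73] | -13 [49 59 69] | -12 [53 59 66] | -11 [56 60 65] | -10 [59 61 65] | -9 [62 63 67] | -8 [63 65 68] | -7 [66 67 70] | -6 [67 69 71] | -5 [68 70 73] | -4 [69 71 74] | -3 [70 71 75] | -2 [70 71 76] | -1 [70 71 76] | 0 [71 71 75] | 1 [70 71 76] | 2 [69 71 77] | 3 [67 71 79] | 4 [64 72 87] | 5 [61 73 94] | 6 [ 57  75 106] | 7 [ 53  77 117] | 8 [ 49  79 127] | 9 [ 44  81 136] | 10 [ 42  82 142] | 11 [ 40  83 145] | 12 [ 39  84 148] | 13 [ 39  85 150] | 14 [ 39  85 151] | 15 [ 41  87 153] | 16 [ 43  89 155] | 17 [ 43  90 156] | 18 [ 43  90 156] | 19 [ 43  91 158] | 20 [ 44  92 160] | 21 [ 45  94 161] | 22 [ 46  95 162] | 
[[379.16881015 197.09798115]
 [388.19014544 197.45103587]]
```

Shaft width measures about 19 mm, against 20 expected if a flat faces the tool's y and 23 otherwise. So a flat normal lies along tool y. Next, the pose above the socket.

```bash
cat >> h.py <<'E'
MOUTH=np.array([.5341,.0326,.0815])
def sock(h,deg,dx=0,dy=0): # TCP at h above mouth, tool y at deg from u ccw about n
    _,_,M,_,_,_,n=fx(); t=np.radians(deg)
    return pose(MOUTH+h*n+M@np.array([dx,dy,0]),-n,M@np.array([np.cos(t),np.sin(t),0]))
E
python3 - <<'E'
from h import *
rows(cur(),sock(.085,53)); rows(cur(),sock(.085,-7))
E
```

```text
N 16 row [0.0181 0.0059 0.0011] [-0.0302 -0.0032 -0.1005] mid [0.53, -0.15, 0.19] [0.54, -0.06, 0.18]
 N 9 row [ 0.03   -0.0057  0.0044] [-0.0448  0.0198 -0.0643] mid [0.5, -0.13, 0.18] [0.5, -0.03, 0.17]
```

The rows are not in the units I measure in: shifts go in units of 25 mm. I convert before sending: 0.0181 m is 0.724, 0.0059 m is 0.236.

```bash
echo '0.724,0.236,0.044,-0.0302,-0.0032,-0.1005
0.724,0.236,0.044,-0.0302,-0.0032,-0.1005
0.724,0.236,0.044,-0.0302,-0.0032,-0.1005
0.724,0.236,0.044,-0.0302,-0.0032,-0.1005
0.724,0.236,0.044,-0.0302,-0.0032,-0.1005
0.724,0.236,0.044,-0.0302,-0.0032,-0.1005
0.724,0.236,0.044,-0.0302,-0.0032,-0.1005
0.724,0.236,0.044,-0.0302,-0.0032,-0.1005' | python3 steer.py
echo '0.724,0.236,0.044,-0.0302,-0.0032,-0.1005
0.724,0.236,0.044,-0.0302,-0.0032,-0.1005
0.724,0.236,0.044,-0.0302,-0.0032,-0.1005
0.724,0.236,0.044,-0.0302,-0.0032,-0.1005
0.724,0.236,0.044,-0.0302,-0.0032,-0.1005
0.724,0.236,0.044,-0.0302,-0.0032,-0.1005
0.724,0.236,0.044,-0.0302,-0.0032,-0.1005
0.724,0.236,0.044,-0.0302,-0.0032,-0.1005
0,0,0,0,0,0
0,0,0,0,0,0' | python3 steer.py
python3 - <<'E'
from h import *
rows(cur(),sock(.085,53),2); print(np.round(env.get_state()["joint_positions"],2))
E
```

```text
clock: 9.67
eef_pos: [0.5409, -0.1132, 0.1851]
eef_rot: [0.596, 0.794, 0.048, 0.109]
ft_force: [-0.4, -0.9, -1.5]
width: 0.0388
finger_force: 63.9
clock: 10.5
eef_pos: [0.4991, 0.0259, 0.1579]
eef_rot: [0.225, 0.95, 0.087, 0.198]
ft_force: [-0.5, 0.3, -2.2]
width: 0.0391
finger_force: 63.9
 N 2 row [ 0.0001  0.0001 -0.0004] [-0.0004 -0.0005  0.0003] mid [0.5, 0.03, 0.16] [0.5, 0.03, 0.16]
[ 0.6   0.25 -0.76  2.3   0.57  0.26  0.48]
```

Converted, 0.01 m is 0.4, 0.008 m is 0.32.

```bash
echo '0,0,0.4,0,0,0
0,0,0.32,0,0,0
0,0,0.28,0,0,0
0,0,0.16,0,0,0
0,0,0,0,0,0
0,0,0,0,0,0' | python3 steer.py
python3 - <<'E'
from h import *
rows(cur(),sock(.056,53),2); s=env.get_state();print(np.round(s["joint_positions"],2),s["moment"])
E
```

```text
clock: 11.0
eef_pos: [0.5129, 0.0277, 0.1328]
eef_rot: [0.225, 0.95, 0.086, 0.199]
ft_force: [0.0, 1.2, -2.6]
width: 0.0391
finger_force: 63.9
 N 2 row [ 0.0011 -0.0002 -0.0002] [-0.0001  0.0009  0.0003] mid [0.51, 0.03, 0.13] [0.51, 0.03, 0.13]
[ 0.44  0.3  -0.59  2.29  0.72  0.2   0.32] [-0.17825092  0.66886198 -0.03138681]
```

```bash
echo '0.04,0,0.12,0,0,0
0,0,0.12,0,0,0
0,0,0,0,0,0
0,0,0,0,0,0' | python3 steer.py
python3 - <<'E'
from h import *
rows(cur(),sock(.050,53),1); s=env.get_state();print(np.round(s["joint_positions"],2),s["moment"])
E
```

```text
clock: 11.33
eef_pos: [0.5141, 0.0276, 0.1268]
eef_rot: [0.226, 0.95, 0.086, 0.199]
ft_force: [1.7, -4.4, -3.5]
width: 0.0392
finger_force: 63.8
 N 1 row [ 0.0012  0.0008 -0.0002] [-0.002   0.002   0.0001] mid [0.51, 0.03, 0.13] [0.51, 0.03, 0.13]
[ 0.4   0.31 -0.56  2.3   0.76  0.19  0.28] [-1.22828962  0.71842384 -0.49052135]
```

Converted, 0.0025 m is 0.1, 0.0015 m is 0.06.

```bash
echo '-0.024,-0.032,0.06,0,0,0
0,0,0.1,0,0,0
0,0,0,0,0,0
0,0,0,0,0,0' | python3 steer.py
cat > st.py <<'E'
from h import *
p,Q,s=cur(); _,_,M,_,_,_,n=fx(); d=M.T@(p-MOUTH)
print("off u,y,n mm",np.round(d*1000,1),"F tool",np.round(Q.T@s["ft_force"],1),"M tool",np.round(Q.T@s["moment"],2),"deg",np.degrees(np.arctan2(Q[:,1]@M[:,1],Q[:,1]@M[:,0])).round(1),"tilt",np.round(M.T@Q[:,2],3)[:2],"j",np.round(s["joint_positions"],2))
E
python3 st.py
```

```text
clock: 11.67
eef_pos: [0.5161, 0.0277, 0.1233]
eef_rot: [0.225, 0.95, 0.086, 0.199]
ft_force: [0.4, -3.7, -4.4]
width: 0.0389
finger_force: 63.8
off u,y,n mm [ 0.8 -1.6 45.7] F tool [-0.6 -4.2  3.9] M tool [1.58 0.2  0.  ] deg 53.0 tilt [ 0.001 -0.002] j [ 0.39  0.32 -0.54  2.3   0.79  0.18  0.26]
```

```bash
echo '0,-0.032,0.08,0,0,0
0,0,0.08,0,0,0
0,0,0,0,0,0
0,0,0,0,0,0' | python3 steer.py; python3 st.py
```

```text
clock: 12.0
eef_pos: [0.5177, 0.0278, 0.1196]
eef_rot: [0.225, 0.95, 0.087, 0.199]
ft_force: [-0.1, -2.1, -3.5]
width: 0.0389
finger_force: 64.0
off u,y,n mm [ 0.7 -1.8 41.8] F tool [ 0.3 -2.8  3. ] M tool [1.3  0.28 0.02] deg 53.1 tilt [ 0.002 -0.001] j [ 0.37  0.33 -0.52  2.3   0.82  0.17  0.23]
```

Converted, 0.002 m is 0.08, -0.0005 m is -0.02.

```bash
echo '0,-0.02,0.08,0,0,0
0,0,0.08,0,0,0
0,0,0,0,0,0
0,0,0,0,0,0' | python3 steer.py; python3 st.py; echo '0,0,0.06,0,0,0
0,0,0.06,0,0,0
0,0,0,0,0,0
0,0,0,0,0,0' | python3 steer.py; python3 st.py
```

```text
clock: 12.33
eef_pos: [0.5193, 0.028, 0.1161]
eef_rot: [0.224, 0.95, 0.087, 0.2]
ft_force: [-0.2, -2.3, -3.0]
width: 0.039
finger_force: 64.3
off u,y,n mm [ 0.7 -1.9 37.8] F tool [ 0.1 -2.9  2.5] M tool [ 0.84  0.39 -0.01] deg 53.1 tilt [ 0.002 -0.   ] j [ 0.36  0.34 -0.51  2.29  0.86  0.17  0.19]
clock: 12.67
eef_pos: [0.52, 0.0279, 0.1156]
eef_rot: [0.224, 0.95, 0.086, 0.201]
ft_force: [-25.3, -4.0, 39.1]
width: 0.0391
finger_force: 70.5
off u,y,n mm [ 1.1 -2.1 37.2] F tool [  5.4  -3.6 -46.3] M tool [1.42 1.96 0.08] deg 53.2 tilt [ 0.005 -0.004] j [ 0.35  0.34 -0.5   2.3   0.89  0.16  0.16]
```

Seated: axial force jumps at the expected depth (37 mm against 38 computed). I'll ease off and turn.

Converted, -0.0018 m is -0.072.

```bash
echo '0,0,-0.072,0,0,0
0,0,0,0,0,0.08
0,0,0,0,0,0.08
0,0,0,0,0,0.08
0,0,0,0,0,0.08
0,0,0,0,0,0' | python3 steer.py; python3 st.py
```

```text
clock: 13.17
eef_pos: [0.5192, 0.0272, 0.1155]
eef_rot: [0.375, 0.901, 0.117, 0.183]
ft_force: [-9.8, -4.4, 12.7]
width: 0.0394
finger_force: 66.2
off u,y,n mm [ 0.2 -2.7 37.5] F tool [  0.1  -4.8 -15.9] M tool [1.59 0.41 0.05] deg 34.6 tilt [ 0.002 -0.003] j [ 0.34  0.33 -0.48  2.3   0.84  0.16 -0.11]
```

```bash
echo '0,0,0,0,0,0.1
0,0,0,0,0,0.1
0,0,0,0,0,0.1
0,0,0,0,0,0.1
0,0,0,0,0,0.1
0,0,0,0,0,0.1
0,0,0,0,0,0' | python3 steer.py; python3 st.py
```

```text
clock: 13.75
eef_pos: [0.5185, 0.0267, 0.1152]
eef_rot: [0.625, 0.75, 0.165, 0.14]
ft_force: [-10.5, -5.2, 13.0]
width: 0.0392
finger_force: 66.5
off u,y,n mm [-0.7 -3.  37.5] F tool [ -3.3  -4.7 -16.5] M tool [ 1.9  -0.72 -0.03] deg 0.1 tilt [ 0.    -0.004] j [ 0.32  0.33 -0.46  2.3   0.8   0.15 -0.68]
```

```bash
echo '0,0,0,0,0,0.1
0,0,0,0,0,0.1
0,0,0,0,0,0.1
0,0,0,0,0,0.1
0,0,0,0,0,0.1
0,0,0,0,0,0.1
0,0,0,0,0,0.05
0,0,0,0,0,0' | python3 steer.py; python3 st.py
```

```text
clock: 14.42
eef_pos: [0.5177, 0.0268, 0.1148]
eef_rot: [0.831, 0.512, 0.201, 0.08]
ft_force: [-14.1, -4.4, 13.7]
width: 0.0388
finger_force: 66.7
off u,y,n mm [-1.5 -2.8 37.4] F tool [ -6.   -4.9 -18.6] M tool [ 1.59 -1.82 -0.03] deg -37.0 tilt [-0.001 -0.004] j [ 0.31  0.33 -0.46  2.3   0.79  0.15 -1.32]
```

Converted, -0.001 m is -0.04.

```bash
echo '0,0,-0.04,0,0,0
0,0,0,0,0,0
0,0,0,0,0,0
0,0,0,0,0,0
0,0,0,0,0,0' | python3 steer.py .085; python3 st.py
```

```text
clock: 14.83
eef_pos: [0.5197, 0.028, 0.1161]
eef_rot: [0.83, 0.513, 0.203, 0.08]
ft_force: [-0.6, -0.2, -0.6]
width: 0.0853
finger_force: 0.0
off u,y,n mm [ 1.1 -1.9 37.7] F tool [-0.5 -0.7  0.2] M tool [ 0.36 -0.26 -0.01] deg -36.9 tilt [ 0.003 -0.001] j [ 0.32  0.33 -0.46  2.3   0.79  0.15 -1.32]
```

Converted, 0.0015 m is 0.06, -0.001 m is -0.04.

```bash
echo '0,0,0,0,0,-0.105
0,0,0,0,0,-0.105
0,0,0,0,0,-0.105
0,0,0,0,0,-0.105
0,0,0,0,0,-0.105
0,0,0,0,0,-0.105
0,0,0,0,0,-0.105
0,0,0,0,0,-0.105' | python3 steer.py; echo '0,0,0,0,0,-0.105
0,0,0,0,0,-0.105
0,0,0,0,0,-0.105
0,0,0,0,0,-0.105
0,0,0,0,0,-0.105
0,0,0,0,0,-0.105
0,0,0,0,0,-0.105
0.06,0,-0.04,0,0,0
0,0,0,0,0,0
0,0,0,0,0,0' | python3 steer.py; python3 st.py
```

```text
clock: 15.5
eef_pos: [0.5195, 0.0279, 0.116]
eef_rot: [0.547, 0.808, 0.152, 0.156]
ft_force: [0.1, -0.1, 0.3]
width: 0.085
finger_force: 0.0
clock: 16.33
eef_pos: [0.5175, 0.0283, 0.1163]
eef_rot: [0.224, 0.95, 0.086, 0.2]
ft_force: [-1.2, -0.6, 0.1]
width: 0.0849
finger_force: 0.0
off u,y,n mm [-0.8 -1.3 38.7] F tool [ 0.6 -1.  -0.6] M tool [ 0.28  0.37 -0.01] deg 53.2 tilt [ 0.002 -0.001] j [ 0.63  0.42 -0.82  2.28  1.18  0.28 -0.08]
```

Converted, 0.001 m is 0.04.

```bash
echo '0,0,0,0,0,0
0,0,0,0,0,0
0,0,0,0,0,0
0,0,0,0,0,0
0,0,0,0,0,0
0,0,0,0,0,0
0,0,0,0,0,0' | python3 steer.py 0 60; python3 st.py; echo '0,0,0.04,0,0,0.1
0,0,0,0,0,0.1
0,0,0,0,0,0.1
0,0,0,0,0,0.1
0,0,0,0,0,0.1
0,0,0,0,0,0.1
0,0,0,0,0,0' | python3 steer.py; python3 st.py
```

```text
clock: 16.92
eef_pos: [0.5176, 0.028, 0.1165]
eef_rot: [0.223, 0.95, 0.086, 0.2]
ft_force: [-2.2, -0.7, 6.3]
width: 0.0393
finger_force: 58.9
off u,y,n mm [-0.7 -1.5 38.9] F tool [-0.6  0.1 -6.7] M tool [0.48 0.44 0.02] deg 53.4 tilt [ 0.002 -0.002] j [ 0.63  0.42 -0.82  2.28  1.18  0.28 -0.08]
clock: 17.5
eef_pos: [0.5177, 0.0278, 0.1163]
eef_rot: [0.495, 0.841, 0.141, 0.166]
ft_force: [-13.1, -3.0, 20.7]
width: 0.0394
finger_force: 60.8
off u,y,n mm [-0.7 -1.8 38.7] F tool [  0.4  -3.4 -24.4] M tool [1.24 0.25 0.02] deg 18.8 tilt [ 0.003 -0.004] j [ 0.52  0.38 -0.7   2.29  1.09  0.23 -0.61]
```

```bash
echo '0,0,0,0,0,0.1
0,0,0,0,0,0.1
0,0,0,0,0,0.1
0,0,0,0,0,0.1
0,0,0,0,0,0.1
0,0,0,0,0,0.1
0,0,0,0,0,0' | python3 steer.py; python3 st.py;  echo '0,0,0,0,0,0.06
0,0,0,0,0,0.06
0,0,0,0,0,0' | python3 steer.py; python3 st.py; echo '0,0,0,0,0,0.06
0,0,0,0,0,0
0,0,0,0,0,0' | python3 steer.py; python3 st.py
```

```text
clock: 18.08
eef_pos: [0.5175, 0.0277, 0.1162]
eef_rot: [0.722, 0.657, 0.183, 0.117]
ft_force: [-12.5, -3.0, 19.5]
width: 0.0392
finger_force: 60.7
off u,y,n mm [-0.9 -1.8 38.7] F tool [ -1.6  -3.  -23.2] M tool [ 1.22 -0.4  -0.01] deg -15.6 tilt [ 0.002 -0.004] j [ 0.42  0.35 -0.58  2.3   0.97  0.19 -1.11]
clock: 18.33
eef_pos: [0.5175, 0.0277, 0.1162]
eef_rot: [0.759, 0.613, 0.19, 0.106]
ft_force: [-13.0, -2.8, 20.2]
width: 0.0394
finger_force: 60.8
off u,y,n mm [-1.  -1.8 38.7] F tool [ -1.8  -3.  -23.9] M tool [ 1.1  -0.57 -0.03] deg -22.4 tilt [ 0.002 -0.003] j [ 0.4   0.34 -0.56  2.3   0.94  0.18 -1.21]
clock: 18.58
eef_pos: [0.5175, 0.0277, 0.1162]
eef_rot: [0.777, 0.591, 0.193, 0.1]
ft_force: [-12.0, -3.3, 20.3]
width: 0.0393
finger_force: 60.8
off u,y,n mm [-0.9 -1.9 38.7] F tool [ -2.2  -1.9 -23.6] M tool [ 1.13 -0.54  0.03] deg -25.7 tilt [ 0.002 -0.004] j [ 0.39  0.34 -0.55  2.3   0.93  0.18 -1.25]
```

```bash
for i in 1; do echo '0,0,0,0,0,0.06
0,0,0,0,0,0
0,0,0,0,0,0' | python3 steer.py >/dev/null; python3 st.py; echo '0,0,0,0,0,0.06
0,0,0,0,0,0
0,0,0,0,0,0' | python3 steer.py>/dev/null; python3 st.py; echo '0,0,0,0,0,0.06
0,0,0,0,0,0
0,0,0,0,0,0' | python3 steer.py>/dev/null; python3 st.py; done
```

```text
off u,y,n mm [-1.  -1.8 38.7] F tool [ -2.4  -2.9 -24.4] M tool [ 1.09 -0.64  0.03] deg -29.1 tilt [ 0.002 -0.003] j [ 0.39  0.34 -0.54  2.3   0.92  0.18 -1.3 ]
off u,y,n mm [-1.  -1.8 38.7] F tool [ -2.1  -2.9 -23.8] M tool [ 1.03 -0.76 -0.02] deg -32.6 tilt [ 0.002 -0.003] j [ 0.38  0.34 -0.54  2.3   0.91  0.17 -1.35]
off u,y,n mm [-1.  -1.9 38.7] F tool [ -2.6  -1.8 -23.4] M tool [ 1.02 -0.76 -0.05] deg -36.0 tilt [ 0.002 -0.003] j [ 0.37  0.34 -0.53  2.3   0.9   0.17 -1.4 ]
```

```bash
for i in 1; do echo '0,0,0,0,0,0.06
0,0,0,0,0,0
0,0,0,0,0,0' | python3 steer.py >/dev/null; python3 st.py; echo '0,0,0,0,0,0.06
0,0,0,0,0,0
0,0,0,0,0,0' | python3 steer.py>/dev/null; python3 st.py; echo '0,0,0,0,0,0.06
0,0,0,0,0,0
0,0,0,0,0,0' | python3 steer.py; python3 st.py; done
```

```text
off u,y,n mm [-1.  -1.9 38.7] F tool [ -2.7  -1.7 -23.2] M tool [ 0.99 -0.81 -0.03] deg -39.4 tilt [ 0.002 -0.003] j [ 0.36  0.33 -0.52  2.3   0.88  0.17 -1.45]
off u,y,n mm [-1.  -1.9 38.7] F tool [ -1.9  -1.5 -22.6] M tool [ 0.93 -0.91  0.02] deg -42.9 tilt [ 0.002 -0.003] j [ 0.36  0.33 -0.51  2.3   0.88  0.17 -1.5 ]
clock: 20.08
eef_pos: [0.5174, 0.0276, 0.1161]
eef_rot: [0.87, 0.443, 0.208, 0.064]
ft_force: [-12.5, -2.5, 19.4]
width: 0.0395
finger_force: 61.2
off u,y,n mm [-1.1 -1.9 38.7] F tool [ -2.6  -2.1 -22.9] M tool [ 0.81 -0.95 -0.14] deg -46.3 tilt [ 0.002 -0.004] j [ 0.35  0.33 -0.51  2.3   0.87  0.17 -1.55]
```

```bash
echo '0,0,0,0,0,0.05
0,0,0,0,0,0
0,0,0,0,0,0' | python3 steer.py >/dev/null; python3 st.py; echo '0,0,0,0,0,0.05
0,0,0,0,0,0
0,0,0,0,0,0' | python3 steer.py; python3 st.py
```

```text
off u,y,n mm [-1.2 -1.9 38.7] F tool [ -3.5  -2.7 -23.3] M tool [ 0.7  -1.12 -0.39] deg -49.1 tilt [ 0.002 -0.004] j [ 0.35  0.33 -0.5   2.3   0.86  0.16 -1.6 ]
clock: 20.58
eef_pos: [0.5173, 0.0276, 0.1161]
eef_rot: [0.891, 0.4, 0.211, 0.054]
ft_force: [-12.3, -3.3, 19.5]
width: 0.0393
finger_force: 62.4
off u,y,n mm [-1.2 -1.9 38.7] F tool [ -3.2  -1.1 -23. ] M tool [ 0.6  -1.11 -0.45] deg -51.9 tilt [ 0.002 -0.004] j [ 0.34  0.33 -0.5   2.3   0.85  0.16 -1.64]
```

Torque rises sharply to 0.45 N m: the cam is at its stop. Releasing and retreating.

Converted, -0.03 m is -1.2, -0.025 m is -1.

```bash
echo '0,0,0,0,0,0
0,0,0,0,0,0
0,0,0,0,0,0
0,0,0,0,0,0
0,0,0,0,0,0' | python3 steer.py .085; python3 st.py; echo '0,0,-0.4,0,0,0
0,0,-0.8,0,0,0
0,0,-1,0,0,0
0,0,-1.2,0,0,0
0,0,-1.2,0,0,0
0,0,-1.2,0,0,0
0,0,0,0,0,0
0,0,0,0,0,0' | python3 steer.py; python3 st.py
python3 - <<'E'
from h import *
P=cur(); rows(P,pose([.44,-.25,.26],np.array([0,0,-1.]),np.array([.9,-.43,0])))
E
```

```text
clock: 21.0
eef_pos: [0.518, 0.0283, 0.1152]
eef_rot: [0.891, 0.399, 0.211, 0.052]
ft_force: [-0.7, -0.4, 0.6]
width: 0.085
finger_force: 0.0
off u,y,n mm [-0.8 -1.3 37.6] F tool [-0.5 -0.1 -0.9] M tool [ 0.24 -0.37 -0.01] deg -52.1 tilt [ 0.002 -0.001] j [ 0.34  0.33 -0.5   2.3   0.85  0.16 -1.64]
clock: 21.67
eef_pos: [0.4736, 0.0142, 0.2172]
eef_rot: [0.893, 0.393, 0.214, 0.055]
ft_force: [0.6, -0.4, 0.2]
width: 0.0852
finger_force: 0.0
off u,y,n mm [  0.4  -7.3 149.5] F tool [0.2 0.8 0. ] M tool [ 0.32 -0.37 -0.01] deg -52.6 tilt [ 0.008 -0.008] j [ 1.14  0.13 -1.23  2.28  0.21  0.38 -0.98]
 N 9 row [-0.0253  0.0147 -0.0073] [ 0.0361 -0.034  -0.0322] mid [0.45, -0.1, 0.23] [0.44, -0.19, 0.25]
```

Move clear and use the last view to check.

```bash
echo '-1.012,0.588,-0.292,0.0361,-0.034,-0.0322
-1.012,0.588,-0.292,0.0361,-0.034,-0.0322
-1.012,0.588,-0.292,0.0361,-0.034,-0.0322
-1.012,0.588,-0.292,0.0361,-0.034,-0.0322
-1.012,0.588,-0.292,0.0361,-0.034,-0.0322
-1.012,0.588,-0.292,0.0361,-0.034,-0.0322
-1.012,0.588,-0.292,0.0361,-0.034,-0.0322
-1.012,0.588,-0.292,0.0361,-0.034,-0.0322
-1.012,0.588,-0.292,0.0361,-0.034,-0.0322
0,0,0,0,0,0' | python3 steer.py
python3 - <<'E'
from h import *
ct=cam("top");cs=cam("scene");_,_,M,_,_,_,n=fx()
a=np.zeros((600,800,3),np.uint8);t,s=ct["color"],cs["color"]
put(a,crop(t,205,175,110,110,4),0,0);put(a,crop(s,200,225,90,100,4),440,0)
put(a,crop(t,320,170,75,38,4),0,442);put(a,crop(s,285,215,90,45,4),440,405);cv2.imwrite("pics/g.png",a)
m=MOUTH+M@np.array([-.0003,-.0012,-.001])
print("expected key top: top",proj(ct,m+.068*n),"scene",proj(cs,m+.068*n))
for nme in("top","scene"):
    d=cv2.absdiff(cv2.imread(f"pics/{nme}0.png"),cam(nme)["color"]).max(2)
    x,y,w,h={"top":(322,175,130,65),"scene":(288,215,100,45)}[nme]; print(nme,"changed px around tape/carton",int((d[y:y+h,x:x+w]>60).sum()))
E
```

```text
clock: 22.5
eef_pos: [0.4435, -0.2522, 0.2576]
eef_rot: [0.845, 0.535, -0.001, -0.0]
ft_force: [0.4, -0.2, 0.2]
width: 0.0849
finger_force: 0.0
expected key top: top [[260.00136524 259.29820618]] scene [[293.67722243 245.88437168]]
top changed px around tape/carton 1654
scene changed px around tape/carton 372
```

View pics/g.png

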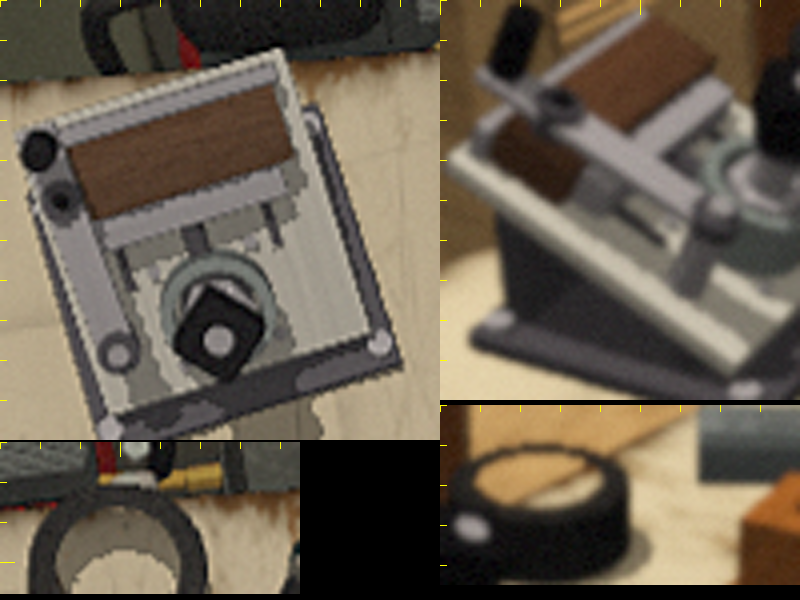

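The last view shows the guide back up the slope and the jaw against the board. The key top is at (259.3,260), against (260,259.3) computed for a seated key. The tape roll still spans columns 327–372, as at the start.

```bash
python3 -c "
from cell import env
print(env.finish_job())"
```

```text
the job is handed in; nothing more can be done
None
```

The job is handed in at about 22.5 s: guide swung back to its stop, key seated, cam turned until it met its stop, key left standing in the socket, and tape roll unmoved. I never touched the carton but only spot-checked it in the pictures.

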